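# Tip the grinding ball out of the tilting pan

## Robot

A 6-joint arm with a two-finger parallel gripper is mounted at the origin on a cart in front of the work surface, level with it; the furniture and walls round the work are solid. World frame = base frame: x ahead of the robot, y to its left, z up, the work surface at z = 0. Lengths are in mm, angles in degrees, forces in N, time in s.
With the tool pointing down it reaches from about 350 to 850 mm from the base axis. Payload 8.1 kg.
Tool frame: the origin (TCP) lies at the very end of the fingers, on their centre line; the grasp point (between the pads) lies 19 mm behind it; z points along the fingers, y is the line along which they close (so a half turn about z gives the same grasp; the last joint's range is limited). The gripper opens to 85 mm and grips with 20 to 120 N. Pads are 22 mm wide; open, the fingers measure 114 mm over their backs; the gripper's body (76 mm by 85 mm) begins 54 mm behind the grasp point. The pads swing forward as they close: fully open they stand 13 mm farther back than shut.
Start: joints at [-4.893, 7.471, 85.268, -0, 87.261, -4.893], TCP at [600.004, 0.022, 231.292] pointing down, gripper open.
Joint ranges: [-169.43, 169.43], [-51.17, 129.36], [1.28, 143.12], [-76.62, 256.62], [0, 156.53], [-152.29, 152.29]. Speed limits (degrees/s): [136.94, 136.94, 159.86, 180, 180, 180].

## Interface

Orientations are given as [roll, pitch, yaw] about the fixed x, y, z axes, in that order (R = Rz(yaw) Ry(pitch) Rx(roll)).
In Python, from bench import status, viewer, job gives the robot as it stands.
- The arm moves only by the tool arm_command, never from a script. Its argument "targets" is a list that holds one entry, the list of rows, each a list of 7 numbers: the shift along the world's x, y, z in m, then the turn, a rotation vector about the world's x, y, z in rad, then the opening, from -1 (shut) to 1 (fully open). In form: [[[dx, dy, dz, rx, ry, rz, gripper], ...]]. A call has 1 to 10 rows; each row shifts and turns the commanded pose from where the row before left it; what a row does not reach is not made up. A row lasts 1/8 s, in which the tool goes at most 62.5 mm and 10.7 degrees, less where a joint would pass 70% of its speed; a pose out of reach is approached as far as the arm can. A call with a gripper value outside its range is refused whole. The fingers move at their own pace and stop on an object; "force" is the grip in N (left out, the last holds). Time passes only in rows, so rows that do not move let the fingers close. It gives the time, the measured TCP pose, the force, the opening and the grip force at its end, in the units of the state.
- status.sense(): the state, without advancing time (a new reading comes with each control period).
- viewer.snapshot(name): name is "scene" or "side" or "wrist"; returns the picture (400x640x3 uint8, red, green, blue); there is no depth.
- viewer.camera_model(name): a dict with "vertical_fov" (degrees; the focal length in pixels is half the picture's height over the tangent of half this angle, whatever the lens; pixels are square), "cx", "cy" (the principal point, pixels), "k1" (the pictures are not rectified: a ray, as slopes to the right and down, at radius r is drawn at 1 + k1 r^2 times it, then the intrinsics apply), "xyz" and "attitude" of the camera in the world. Camera axes: x right, y down, z forward; pixel columns grow to the right and rows downward; lengths in mm; the calibration is good to about 2 mm. A picture is of the moment at which its call begins: read the wrist's pose just before it. camera_model takes no time and is no camera call; for the wrist camera it gives the pose at the moment of the call.
- job.hand_in(): hands the job in; it is judged then, once.
The state is a dict: "time": time; "joint_pos": joint angles; "qd": joint speeds; "joint_efforts": joint torques, N m; "tool_pos": TCP position; "tcp_rot": TCP orientation; "ft_force": force on the tool from outside, world axes, zero at the start; "wrist_torque": the same for the moment, N m; "finger_gap": finger opening in mm; "grip_force": force on a finger pad.
Only numpy, scipy, OpenCV 4.12 (cv2) and the standard library are available. Lean on these libraries where they do the work, as an engineer would, in place of code of your own. Each camera call takes 0.05 s, during which the arm holds its last target. There are 200 camera calls.

## Task

Empty the grinding ball from the pan into the blue tray: turn the white pan by pushing on its orange pins until its notch squarely faces the chute with the red line, then push the lever over to the red mark (30 degrees of tilt, not well beyond it) and leave it there for a second so that the ball rolls out. Then push the lever back to the green mark so that the pan stands level again, with its notch still at the chute. Nothing needs to be gripped; leave the other things on the desk where they are.

Things in the scene. Friction and masses are not known exactly. Their poses are not given: they have to be found in the camera images.
- stand: Fixed tilting stand: grey foot 190x150 mm, aluminium cheeks, white angle disc, blue catch tray. Origin on the desk right under the pan's centre. Own z is up; own -y is the pouring side with the tray (at yaw 0 the robot's right); own -x is the lever's side, towards the robot. The tilt axis runs along own x, 75 mm above the desk. All of it is below 170 mm.
- tray_floor (a point): Centre of the blue tray's inner floor, 144 mm from the stand's origin along own -y and 5 mm above the desk. Inside 88 mm (own x) by 112 mm (own y); walls 34 mm high at the sides, 46 mm at the far end, 14 mm at the near end.
- pivot (a point): The lever's foot on the tilt axis, 108 mm from the stand's origin along own -x, 75 mm above the desk. The white angle disc (radius 60 mm) stands upright just behind it, with black ticks each 10 degrees, a green mark where the lever stands when the pan is level and a red mark where it stands at 30 degrees of tilt.
- cradle (a joint): Tilt of pan, chute and lever (rad). 0 = level (lever leans 15 degrees to the stand's own +y, on the green mark); grows as the lever's top is pushed to own -y, lowering the chute; 0.524 = 30 degrees (lever leans 15 degrees to own -y, on the red mark). Range -0.3 to 0.8: no stop at either mark. Friction hinge: stays where left; about 3 N at the lever's top moves it.
- lever_top (a point): Centre of the round upper end of the lever, 85 mm from the pivot. Its top 35 mm is a black grip of 14 mm diameter, the rest a steel rod of 8 mm diameter. With the pan level it is 157 mm above the desk.
- pan (a joint): Turn of the pan on the cradle about its own upright axis (rad), counter-clockwise from above. 0 (or any full turn, 6.283) = notch faces the chute. No stops in use, light friction: about 0.6 N at a pin turns it, it stays where it is left.
- pan_center (a point): Centre of the pan's floor (top surface), over the stand's origin, 89 mm above the desk when level. White round pan, outer diameter 116 mm; wall 16 mm high over the floor. Four upright orange pins, 8 mm diameter, stand on the wall 55 mm from the centre, at 45, 135, 225 and 315 degrees from the notch; their tops are 34 mm over the floor (123 mm above the desk), 18 mm over the wall.
- notch (a point): Middle of the 38 mm wide gap in the pan's wall, 55 mm from the pan's axis, 8 mm above its floor.
- chute_mark (a point): Point on the cradle above the pan's edge, 55 mm from its axis towards the chute (own -y when level), where the notch point must come to lie: the two coincide when the pan is turned right. The aluminium chute with a red line begins just outside; its walls are 101 mm above the desk when level, below the pins' tops.
- ball_center (a point): Centre of the dark steel grinding ball, 18 mm in diameter, 24 g or so. It rests in a small seat in the middle of the pan, and leaves the seat when the pan is tilted by more than about 18 degrees; it then rolls to the low side.
- amber_vial: Amber glass vial, 28x27x64 mm, a bystander. Origin at the centre of its underside.
- fineliner: Fineliner pen, 9x151x12 mm, lying, a bystander.
- petri_0: Petri dish, 60x60x15 mm, a bystander.
- pen_2: Red ballpoint pen, 12x145x9 mm, lying, a bystander.
- beaker_small: Small glass beaker, 53x53x61 mm, a bystander.

How it is judged (in metres and radians):
On the way, in this order (a step that is already met when the one before it is completed fails the run):
1. notch turned to the chute, pan still level and the ball still in it (distance between notch and chute_mark below 0.0085 m and distance between ball_center and pan_center below 0.02 m and value of joint cradle between -0.1 and 0.1 rad), for 0.2 s.
2. pan tilted to 30 degrees, within 4.5, for half a second, notch still at the chute (distance between notch and chute_mark below 0.0085 m and value of joint cradle between 0.445 and 0.603 rad), for 0.5 s.
At the end, for the whole second after the job is handed in: The ball lies at rest in the blue tray, the pan is level again within 3 degrees and still, and its notch faces the chute (within 8.5 mm at the rim, about 8 degrees) (distance between notch and chute_mark below 0.0085 m and value of joint cradle between -0.052 and 0.052 rad and x of ball_center in the frame of stand between -0.046 and 0.046 m and y of ball_center in the frame of stand between -0.202 and -0.086 m and height (world z) of ball_center below 0.025 m and linear speed of ball below 0.03 m/s and velocity of joint cradle between -0.02 and 0.02 rad/s); the robot touches nothing.
It fails at once if pan tilted beyond 40 degrees (value of joint cradle above 0.7 rad).
It fails at once if a bystander is moved by more than 3 cm (distance of any of amber_vial, fineliner, petri_0, pen_2, beaker_small from where it was at the start of the episode above 0.03 m).
It also fails if it takes over 72 s, if anything falls off the work surface, if the arm or the gripper's body presses on something with over 40 N, if the wrist force passes 120 N, or if a joint passes its speed limit or range.

## Working session

There is one attempt and no reset: what is moved stays moved. The work goes in short steps, Python scripts to look and compute and a tool call to move; the robot and the scene stay as the last step left them, time stands still between calls to the robot, and variables do not carry over. Pictures are saved under pics/ and viewed, at most 10 in all, crops included, and the job is handed in when it is done.

Besides the shell and the picture viewer there is one more tool, called by a JSON object that holds its "name" and its "arguments", one argument or row to a line. arm_command: Moves the arm, as the interface text tells. Its arguments: {"type":"object","properties":{"targets":{"type":"array"},"force":{"type":"number"}},"required":["targets"]}

```bash
mkdir -p pics
cat > h.py <<'E'
import numpy as np, cv2
from bench import status, viewer
from scipy.spatial.transform import Rotation as R
def cam(n):
    m=viewer.camera_model(n); return m
def snap(n,f):
    im=viewer.snapshot(n); cv2.imwrite('pics/'+f,im[:,:,::-1]); return im
def rot(m):
    a=np.array(m['attitude'],float)
    return a if a.shape==(3,3) else R.from_euler('xyz',a,degrees=True).as_matrix()
def ray(m,u,v):
    f=200/np.tan(np.radians(m['vertical_fov'])/2)
    d=np.array([(u-m['cx'])/f,(v-m['cy'])/f]); s=d.copy()
    for _ in range(20): s=d/(1+m['k1']*(s@s))
    w=rot(m)@np.r_[s,1]
    return np.array(m['xyz'],float),w/np.linalg.norm(w)
def plane(m,u,v,z):
    o,d=ray(m,u,v); return o+d*(z-o[2])/d[2]
def tri(rays):
    A=0;b=0
    for o,d in rays:
        P=np.eye(3)-np.outer(d,d); A=A+P; b=b+P@o
    x=np.linalg.solve(A,b); return x,[np.linalg.norm((np.eye(3)-np.outer(d,d))@(x-o)) for o,d in rays]
def proj(m,p):
    f=200/np.tan(np.radians(m['vertical_fov'])/2)
    c=rot(m).T@(np.array(p,float)-np.array(m['xyz'],float)); s=c[:2]/c[2]; s=s*(1+m['k1']*(s@s))
    return s*f+[m['cx'],m['cy']]
def blobs(im,lo,hi,amin=8):
    h=cv2.cvtColor(im,cv2.COLOR_RGB2HSV); k=cv2.inRange(h,np.array(lo),np.array(hi))
    n,l,s,c=cv2.connectedComponentsWithStats(k)
    return [(c[i].round(1).tolist(),s[i].tolist()) for i in range(1,n) if s[i][4]>=amin]
E
python3 - <<'E'
from h import *
s=status.sense(); print(s['tool_pos'],s['tcp_rot'],s['ft_force'],s['time'])
ims=[]
for n in ('scene','side','wrist'):
    m=cam(n); print(n,m); im=snap(n,n+'0.png')
    print(blobs(im,(5,150,120),(20,255,255)))
E
```

```text
[5.99447600e+02 1.06969324e-01 2.30255909e+02] [-1.79894520e+02 -1.03722963e-02  9.00034487e+01] [-0.24483206  0.22668067  0.23907554] 0.0
scene {'vertical_fov': 48.907849902605236, 'cx': 317.51936489146334, 'cy': 204.95193151084445, 'k1': 0.03981620466743473, 'xyz': array([  -89.98454058, -1079.65722608,   786.49446754]), 'attitude': array([-120.48072089,    1.31201909,  -30.90969261])}
[([336.7, 190.5], [336, 187, 2, 9, 13]), ([358.5, 194.3], [358, 192, 2, 6, 11]), ([324.4, 199.2], [324, 197, 2, 5, 9]), ([346.5, 208.0], [346, 204, 2, 9, 18])]
side {'vertical_fov': 46.204022278720345, 'cx': 317.5513758186581, 'cy': 197.6428317874099, 'k1': -0.09927984755621704, 'xyz': array([-51.55606802, 952.44723944, 592.00181515]), 'attitude': array([-1.12780760e+02,  8.62299221e-02, -1.53111181e+02])}
[([247.4, 175.6], [240, 170, 14, 11, 41]), ([227.4, 176.1], [225, 174, 6, 4, 13]), ([233.8, 177.8], [231, 176, 6, 5, 13])]
wrist {'vertical_fov': 63.844849528852095, 'cx': 318.43147481206677, 'cy': 198.05345731650635, 'k1': 0.020193150848854716, 'xyz': array([599.48390612,  70.15233966, 372.52183323]), 'attitude': array([1.64049864e+02, 1.04820625e-01, 9.39818430e-03])}
[([343.7, 307.8], [340, 304, 8, 8, 49]), ([269.2, 340.5], [265, 332, 10, 14, 60])]
```

View pics/scene0.png

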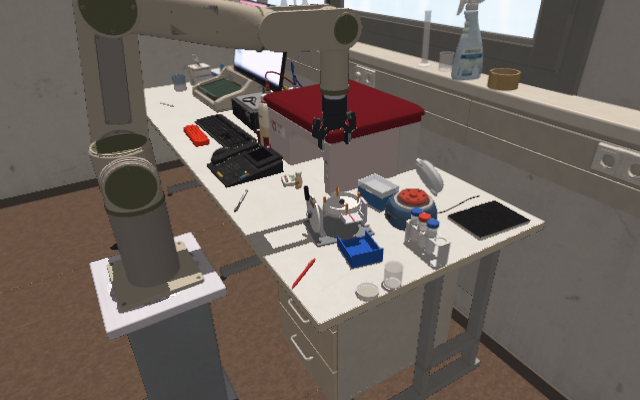

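View pics/side0.png

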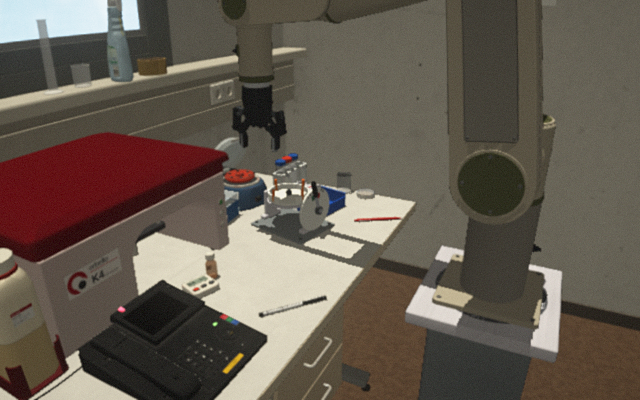

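View pics/wrist0.png

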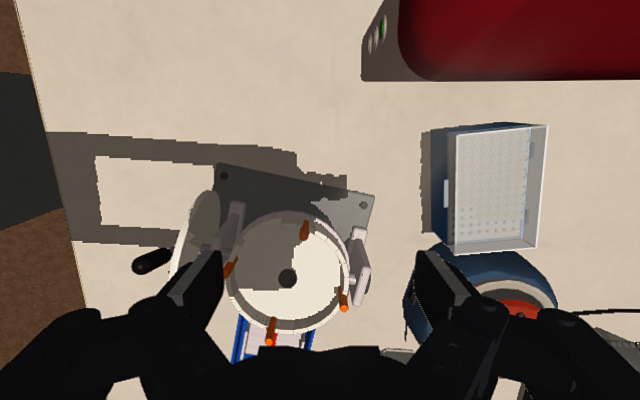

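Scene and side views show the stand beyond the pens with the tray on the robot's right. The wrist view shows the pan centred near (287,280), with pins near (305,230), (230,268), (343,305) and (270,335), and the lever grip at (150,262).

Run:
```python
from h import *
m=cam('wrist')
for u,v in [(306,222),(233,263),(344,309),(270,343)]: print('pin',plane(m,u,v,123).round(1))
for u,v in [(218,163),(374,196)]: print('foot',plane(m,u,v,10).round(1))
print('lever',plane(m,140,267,157).round(1)); print('ball',plane(m,288,278,98).round(1))
im=cv2.imread('pics/wrist0.png')[150:390,120:420]
cv2.imwrite('pics/crop0.png',cv2.resize(im,(750,600),interpolation=cv2.INTER_CUBIC))
```

```text
pin [588.9 -21.8 123. ]
pin [525.9 -59.1 123. ]
pin [ 622.  -104.4  123. ]
pin [ 554.4 -140.5  123. ]
foot [484.7   7.9  10. ]
foot [664.1 -31.   10. ]
lever [467.2 -44.6 157. ]
ball [570.  -87.9  98. ]
```

View pics/crop0.png

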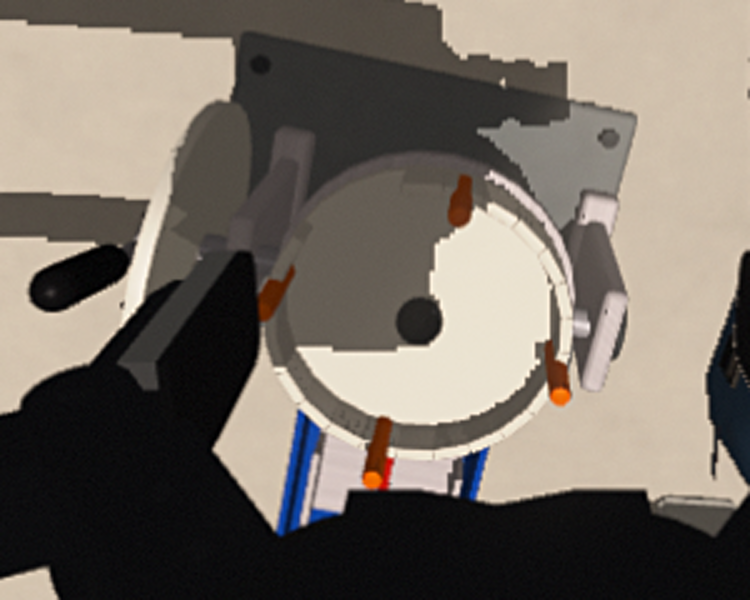

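The crop shows the pan with its pin tops at full-image (304,237), (227,275), (344,308) and (269,342). The red chute line is at the bottom, and the notch isn't clear yet, so I'll move the wrist camera for a better view.

{"name": "arm_command", "arguments": {
  "targets": [
    [[-0.015,-0.04,0.02,0,0,0,-1],[-0.015,-0.04,0.02,0,0,0,-1],[0,-0.02,0.02,0,0,0,-1],[0,0,0,0,0,0,-1]]
  ]
}}

```text
time: 0.65
tool_pos: [570.6, -101.5, 293.0]
tcp_rot: [179.8, 0.1, 89.9]
ft_force: [-0.4, 0.3, -1.1]
finger_gap: 12.0
grip_force: 0.0
```

Run:
```python
from h import *
m=cam('wrist'); im=snap('wrist','wrist1.png'); print(m['xyz'],m['attitude'])
b=blobs(im,(5,150,80),(20,255,255)); print(b)
im=im[0:320,150:500,::-1]
cv2.imwrite('pics/crop1.png',cv2.resize(im,None,fx=1.85,fy=1.85,interpolation=cv2.INTER_CUBIC))
```

```text
[570.06506139 -31.29890539 435.17427508] [ 1.63985737e+02 -1.63547891e-01 -1.23264810e-01]
[([334.3, 110.1], [330, 107, 9, 8, 51]), ([264.5, 147.0], [259, 143, 12, 9, 77]), ([369.2, 181.3], [366, 178, 7, 8, 43]), ([522.5, 192.5], [520, 191, 5, 4, 8]), ([510.0, 195.6], [509, 192, 4, 10, 14]), ([503.9, 197.2], [501, 194, 7, 7, 13]), ([517.8, 197.1], [517, 195, 3, 6, 8]), ([530.1, 199.0], [526, 196, 8, 8, 16]), ([487.4, 208.8], [478, 199, 23, 22, 79]), ([301.4, 211.0], [298, 204, 8, 15, 93]), ([546.1, 213.0], [544, 211, 5, 5, 10]), ([478.2, 223.9], [477, 222, 4, 5, 8]), ([482.8, 226.7], [481, 225, 5, 5, 10]), ([547.1, 232.8], [544, 231, 7, 5, 11]), ([480.2, 241.9], [475, 238, 12, 12, 48]), ([538.1, 246.1], [535, 244, 7, 6, 17]), ([524.8, 255.6], [524, 253, 4, 7, 10]), ([506.9, 257.7], [502, 255, 12, 6, 30])]
```

View pics/crop1.png

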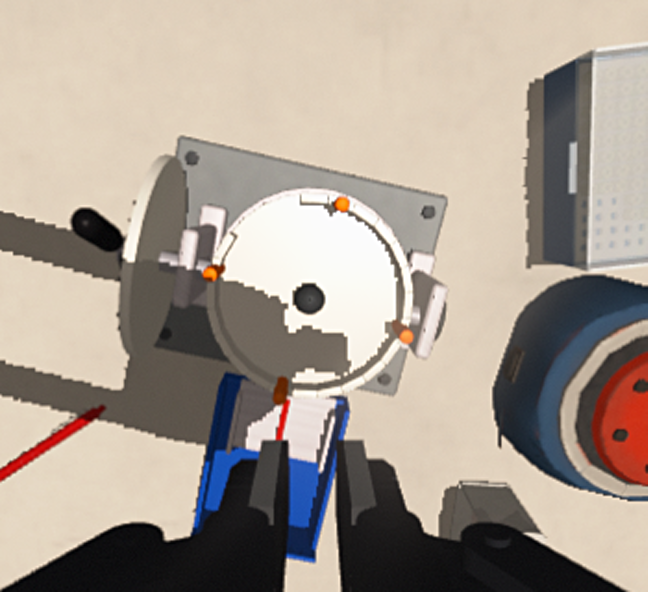

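The notch is the wall gap at upper left, between the left pin (crop 210,272) and the top pin (342,204). The chute with the red line is at the bottom, so the pan has to turn by roughly 130°.

Run:
```python
from h import *
m=cam('wrist')
P=[plane(m,150+u/1.85,v/1.85,123)[:2] for u,v in [(342,203),(210,272),(406,337),(279,396)]]
c=np.mean(P,0); print('c',c.round(1))
for p in P: print(p.round(1),np.hypot(*(p-c)).round(1),np.degrees(np.arctan2(*(p-c)[::-1])).round(1))
F=[plane(m,150+u/1.85,v/1.85,10)[:2] for u,v in [(178,137),(446,197),(156,346),(396,395)]]
print('foot',np.round(F,1)); d=F[1]-F[0]; print('yaw',np.degrees(np.arctan2(d[1],d[0])))
print('lever',plane(m,150+86/1.85,222/1.85,157).round(1))
# triangulate
s=cam('scene');d=cam('side')
print('red',plane(m,150+281/1.85,437/1.85,90).round(1),plane(m,150+288/1.85,400/1.85,90).round(1))
m0=dict(m); m0['xyz']=np.array([599.48390612,70.15233966,372.52183323]); m0['attitude']=np.array([164.049864,.1048,.0094])
for a,b in [((304,236),(342,203)),((344,308),(406,337)),((269,342),(279,393))]:
    x,e=tri([ray(m0,*a),ray(m,150+b[0]/1.85,b[1]/1.85)]); print('tri',x.round(1),np.round(e,1))
x,e=tri([ray(m0,139,267),ray(m,150+84/1.85,220/1.85)]); print('lever tri',x.round(1),np.round(e,1))
```

```text
c [568.9 -85.1]
[585.5 -33.5] 54.2 72.2
[517.3 -68. ] 54.3 161.7
[ 620.7 -102.8] 54.8 -18.8
[ 552.1 -136.1] 53.7 -108.3
foot [[ 481.4    7.5]
 [ 662.3  -30.9]
 [ 456.  -135.7]
 [ 633.6 -173.9]]
yaw -12.010009800274577
lever [468.3 -41.5 157. ]
red [ 551.  -174.3   90. ] [ 555.6 -149.9   90. ]
tri [586.2 -33.7 123.7] [0.8 0.8]
tri [ 621.3 -102.8  123.5] [0.6 0.6]
tri [ 553.8 -131.8  131.6] [1.3 1.3]
lever tri [470.7 -40.5 164.4] [0.4 0.4]
```

{"name": "arm_command", "arguments": {
  "targets": [
    [[-0.006,-0.012,0,0,0,-0.157,-0.4],[-0.006,-0.012,0,0,0,-0.157,-0.4],[-0.006,-0.012,0,0,0,0,-0.4],[0,0,-0.05,0,0,0,-0.4],[0,0,-0.05,0,0,0,-0.4],[0,0,-0.04,0,0,0,-0.4],[0,0,-0.01,0,0,0,-0.4],[0,0,0,0,0,0,-0.4]]
  ]
}}

```text
time: 1.7
tool_pos: [551.9, -135.7, 141.3]
tcp_rot: [-179.9, -0.0, 72.1]
ft_force: [-0.3, -0.4, 0.2]
finger_gap: 25.8
grip_force: 0.0
```

Run:
```python
from h import *
s=status.sense(); print(s['tool_pos'],s['tcp_rot'],s['ft_force'],s['finger_gap'])
im=snap('wrist','wrist2.png')
a0=-108.0
for k in range(0,29): 
    a=np.radians(a0+5*k);b=np.radians(a0+5*k+5); print(k,(55*(np.cos(b)-np.cos(a))/1000).round(4),(55*(np.sin(b)-np.sin(a))/1000).round(4))
```

```text
[ 551.85353692 -135.66149101  141.26863778] [-1.79946436e+02 -5.45420804e-03  7.21254376e+01] [-0.31352872 -0.38712852  0.15292649] 25.81530344965403
0 0.0046 -0.0013
1 0.0047 -0.0009
2 0.0048 -0.0005
3 0.0048 -0.0
4 0.0048 0.0004
5 0.0047 0.0008
6 0.0046 0.0012
7 0.0045 0.0016
8 0.0044 0.002
9 0.0042 0.0024
10 0.004 0.0027
11 0.0037 0.0031
12 0.0034 0.0034
13 0.0031 0.0036
14 0.0028 0.0039
15 0.0024 0.0041
16 0.0021 0.0043
17 0.0017 0.0045
18 0.0013 0.0046
19 0.0009 0.0047
20 0.0005 0.0048
21 0.0 0.0048
22 -0.0004 0.0048
23 -0.0008 0.0047
24 -0.0012 0.0046
25 -0.0016 0.0045
26 -0.002 0.0044
27 -0.0024 0.0042
28 -0.0027 0.004
```

View pics/wrist2.png

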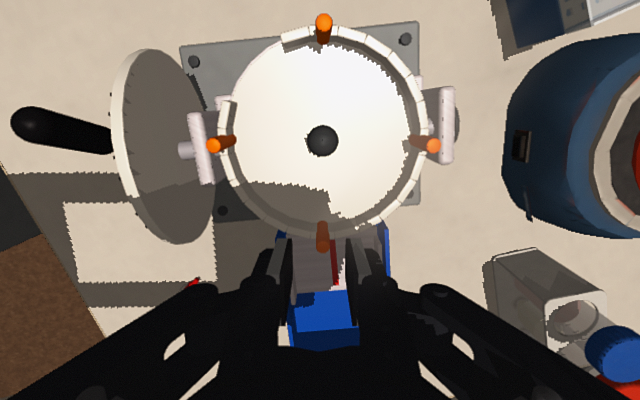

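The pan's four pins and the notch (upper left) are clear, and the near pin at (322,238) sits between the fingers. I'll descend, narrow the gap and start the arc.

{"name": "arm_command", "arguments": {
  "targets": [
    [[0,0,-0.012,0,0,0,-0.4],[0,0,-0.012,0,0,0,-0.4],[0,0,-0.007,0,0,0,-0.5],[0,0,0,0,0,0,-0.6],[0,0,0,0,0,0,-0.6]]
  ]
}}

```text
time: 2.38
tool_pos: [552.1, -136.0, 110.5]
tcp_rot: [180.0, -0.0, 72.0]
ft_force: [0.3, -0.3, 0.6]
finger_gap: 17.0
grip_force: 0.0
```

{"name": "arm_command", "arguments": {
  "targets": [
    [[0.0046,-0.0013,0,0,0,0.0873,-0.6],[0.0047,-0.0009,0,0,0,0.0873,-0.6],[0.0048,-0.0005,0,0,0,0.0873,-0.6],[0.0048,0,0,0,0,0.0873,-0.6],[0.0048,0.0004,0,0,0,0.0873,-0.6],[0.0047,0.0008,0,0,0,0.0873,-0.6],[0.0046,0.0012,0,0,0,0.0873,-0.6],[0,0,0,0,0,0,-0.6]]
  ]
}}

```text
time: 3.38
tool_pos: [585.5, -136.3, 110.8]
tcp_rot: [180.0, 0.0, 107.0]
ft_force: [-0.5, -0.1, 0.7]
finger_gap: 17.0
grip_force: 0.0
```

Run:
```python
from h import *
s=status.sense(); print(s['tool_pos'],s['tcp_rot'],s['ft_force'],s['finger_gap'])
m=cam('wrist');im=snap('wrist','wrist3.png')
for b in blobs(im,(5,150,80),(20,255,255),20): print(b, plane(m,*b[0],120)[:2].round(1))
```

```text
[ 585.51154546 -136.33516914  110.79458537] [1.79957195e+02 3.00507280e-02 1.07005362e+02] [-0.54479856 -0.06079749  0.65724629] 16.96431212488196
([323.9, 13.3], [314, 0, 21, 32, 508]) [557.2 -37.5]
([191.4, 143.1], [171, 133, 44, 23, 664]) [519.4 -98.5]
([449.6, 161.5], [441, 153, 18, 18, 250]) [623.5 -74.6]
([309.9, 261.2], [302, 240, 16, 42, 567]) [ 581.  -135.4]
([595.9, 330.6], [575, 317, 50, 32, 179]) [ 722.4 -129.9]
```

View pics/wrist3.png

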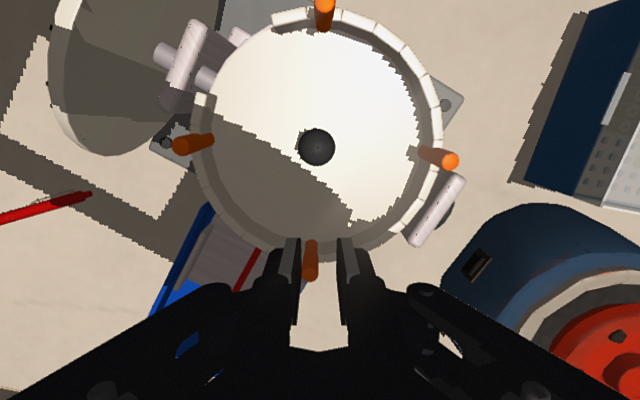

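The straddled pin follows the tool: it is at (310,260) between the fingers, and the notch has moved with the pan. I'll continue the arc.

{"name": "arm_command", "arguments": {
  "targets": [
    [[0.0045,0.0016,0,0,0,0.0873,-0.6],[0.0044,0.002,0,0,0,0.0873,-0.6],[0.0042,0.0024,0,0,0,0.0873,-0.6],[0.004,0.0027,0,0,0,0.0873,-0.6],[0.0037,0.0031,0,0,0,0.0873,-0.6],[0.0034,0.0034,0,0,0,0.0873,-0.6],[0.0031,0.0036,0,0,0,0.0873,-0.6],[0.0028,0.0039,0,0,0,0.0873,-0.6],[0.0024,0.0041,0,0,0,0.0873,-0.6],[0,0,0,0,0,0,-0.6]]
  ]
}}

```text
time: 4.68
tool_pos: [617.5, -109.3, 110.5]
tcp_rot: [180.0, 0.0, 151.9]
ft_force: [-0.6, -0.7, 0.4]
finger_gap: 17.2
grip_force: 0.0
```

{"name": "arm_command", "arguments": {
  "targets": [
    [[0.0021,0.0043,0,0,0,0.0873,-0.6],[0.0017,0.0045,0,0,0,0.0873,-0.6],[0.0013,0.0046,0,0,0,0.0873,-0.6],[0.0009,0.0047,0,0,0,0.0873,-0.6],[0.0005,0.0048,0,0,0,0.0873,-0.6],[0,0.0048,0,0,0,0.0873,-0.6],[-0.0004,0.0048,0,0,0,0.0873,-0.6],[0,0,0,0,0,0,-0.6]]
  ]
}}

```text
time: 5.68
tool_pos: [623.5, -76.9, 110.4]
tcp_rot: [180.0, 0.0, -173.1]
ft_force: [-0.0, -0.1, 0.6]
finger_gap: 17.0
grip_force: 0.0
```

{"name": "arm_command", "arguments": {
  "targets": [
    [[-0.0008,0.0047,0,0,0,0.0873,-0.6],[-0.0012,0.0046,0,0,0,0.0873,-0.6],[-0.0016,0.0045,0,0,0,0.0873,-0.6],[-0.002,0.0044,0,0,0,0.0873,-0.6],[-0.0024,0.0042,0,0,0,0.0873,-0.6],[-0.0027,0.004,0,0,0,0.0873,-0.6],[0,0,0,0,0,0,-0.6]]
  ]
}}

```text
time: 6.55
tool_pos: [612.8, -50.7, 110.4]
tcp_rot: [-180.0, 0.0, -143.1]
ft_force: [0.1, 0.6, 0.4]
finger_gap: 17.4
grip_force: 0.0
```

Run:
```python
from h import *
s=status.sense(); print(s['tool_pos'],s['tcp_rot'],s['ft_force'],s['finger_gap'],s['joint_pos'])
m=cam('wrist');im=snap('wrist','wrist4.png')
for b in blobs(im,(5,150,80),(20,255,255),20): print(b, plane(m,*b[0],120)[:2].round(1))
```

```text
[612.83232773 -50.68428232 110.40008021] [-1.79993865e+02  5.89616043e-03 -1.43141691e+02] [0.05681632 0.62924795 0.449961  ] 17.351628228888067 [-9.50400948e+00  1.46099385e+01  9.00957834e+01  3.45694388e-05
  7.52857692e+01 -1.36362327e+02]
([310.2, 7.2], [301, 0, 18, 17, 247]) [ 530.9 -115.3]
([183.8, 135.6], [163, 126, 45, 22, 704]) [ 598.7 -128.9]
([435.1, 137.3], [415, 128, 40, 21, 587]) [538.1 -46.9]
([309.6, 250.6], [301, 230, 17, 41, 557]) [609.1 -57.9]
([2.7, 308.0], [0, 300, 8, 15, 56]) [ 717.8 -155.1]
([40.9, 337.9], [18, 315, 41, 49, 424]) [ 723.  -134.2]
([582.9, 354.8], [571, 347, 26, 17, 318]) [573.3  82. ]
([592.2, 363.0], [586, 357, 14, 12, 58]) [573.8  89.2]
([49.7, 367.0], [43, 363, 12, 11, 39]) [ 736.4 -123.7]
([622.5, 383.2], [616, 378, 13, 12, 30]) [572.9 110.1]
```

View pics/wrist4.png

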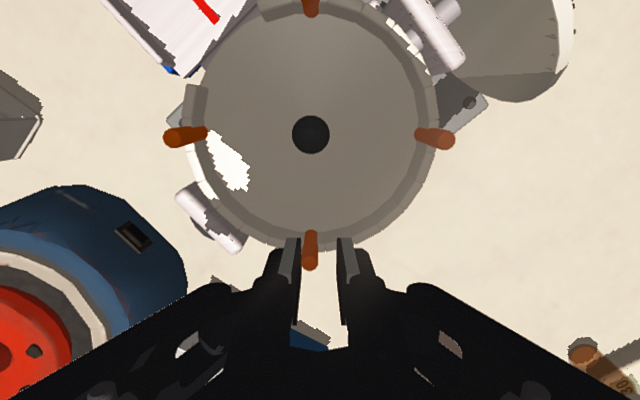

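The notch (gap from (185,85) to (265,15)) is now nearly at the chute (red line at (205,8)). I'll compute the remaining angle from the pin tops.

Run:
```python
from h import *
m=cam('wrist')
P=[plane(m,u,v,123)[:2] for u,v in [(170,138),(449,140),(310,264)]]
c=(P[0]+P[1])/2; print(c)
for p in P: print(p.round(1),np.hypot(*(p-c)).round(1),np.degrees(np.arctan2(*(p-c)[::-1])).round(1))
b=[plane(m,u,v,105)[:2] for u,v in [(194,136),(427,137),(310,234)]]; c=(b[0]+b[1])/2;print(c)
for p in b: print(p.round(1),np.hypot(*(p-c)).round(1),np.degrees(np.arctan2(*(p-c)[::-1])).round(1))
for u,v in [(213,18),(186,-10)][:1]: 
  p=plane(m,u,v,88)[:2]; print('red',p,np.degrees(np.arctan2(*(p-np.array([569,-85]))[::-1])))
```

```text
[569.01505661 -87.47093986]
[ 601.9 -132. ] 55.4 -53.6
[536.1 -42.9] 55.4 126.4
[613.2 -54.8] 55.0 36.5
[569.55424641 -87.15146031]
[ 600.9 -129.4] 52.6 -53.4
[538.2 -44.9] 52.6 126.6
[607.9 -59.2] 47.4 36.1
red [ 554.92111077 -153.76054653] -101.57151311097107
```

Pins stand at about 36° against a target of about 33.5°, so I'll take up the slack backwards, nudge the pan about 2.5° clockwise, free the pin and rise.

{"name": "arm_command", "arguments": {
  "targets": [
    [[0.0027,-0.004,0,0,0,-0.0873,-0.6],[0.0024,-0.0042,0,0,0,-0.0873,-0.6],[0.0009,-0.0018,0,0,0,-0.035,-0.6],[0,0,0,0,0,0,-0.6],[0,0,0,0,0,0,-0.6],[-0.0024,0.0042,0,0,0,0.0873,-0.5],[0,0,0,0,0,0,-0.4],[0,0,0.03,0,0,0,-0.4],[0,0,0.04,0,0,0,-0.4],[0,0,0.05,0,0,0,-0.4]]
  ]
}}

```text
time: 7.85
tool_pos: [615.7, -56.3, 230.3]
tcp_rot: [179.9, -0.1, -150.1]
ft_force: [0.9, -0.2, 0.1]
finger_gap: 25.9
grip_force: 0.0
```

{"name": "arm_command", "arguments": {
  "targets": [
    [[0.01,0.01,0.04,0,0,-0.1,-1],[0.01,0.01,0.04,0,0,0,-1],[0,0,0,0,0,0,-1],[0,0,0,0,0,0,-1]]
  ]
}}

```text
time: 8.35
tool_pos: [636.3, -36.5, 309.5]
tcp_rot: [180.0, -0.0, -155.7]
ft_force: [-0.5, -0.4, -0.5]
finger_gap: 0.0
grip_force: 0.0
```

Run:
```python
from h import *
s=status.sense(); print(s['tool_pos'],s['tcp_rot'],s['ft_force'],s['finger_gap'])
m=cam('wrist');im=snap('wrist','wrist5.png')
for b in blobs(im,(5,150,80),(20,255,255),20): print(b, plane(m,*b[0],120)[:2].round(1))
cv2.imwrite('pics/c5.png',cv2.resize(im[:330,100:500,::-1],None,fx=1.8,fy=1.8,interpolation=cv2.INTER_CUBIC))
```

```text
[636.29343803 -36.47100826 309.5297525 ] [ 1.79985655e+02 -4.27084764e-02 -1.55723438e+02] [-0.48719525 -0.42715939 -0.48941009] 0.009149560982212323
([289.0, 33.7], [284, 27, 10, 15, 100]) [ 524.7 -116.4]
([353.2, 84.4], [348, 80, 11, 10, 75]) [539.9 -42.2]
([246.2, 102.4], [240, 99, 14, 8, 82]) [ 598.5 -131.2]
([308.2, 147.4], [305, 143, 7, 10, 57]) [613.7 -57.6]
([503.1, 204.8], [496, 198, 16, 15, 167]) [584.  158.2]
([514.2, 210.9], [509, 205, 15, 16, 93]) [585.  172.8]
([161.5, 212.4], [152, 208, 20, 9, 57]) [ 743.4 -174. ]
([193.3, 226.9], [185, 217, 16, 23, 99]) [ 745.4 -137.5]
([136.4, 229.9], [133, 226, 10, 9, 44]) [ 774.1 -193. ]
([137.0, 250.4], [134, 247, 8, 8, 20]) [ 797.7 -185.7]
([192.5, 262.1], [186, 259, 12, 6, 22]) [ 786.4 -124.9]
```

View pics/c5.png

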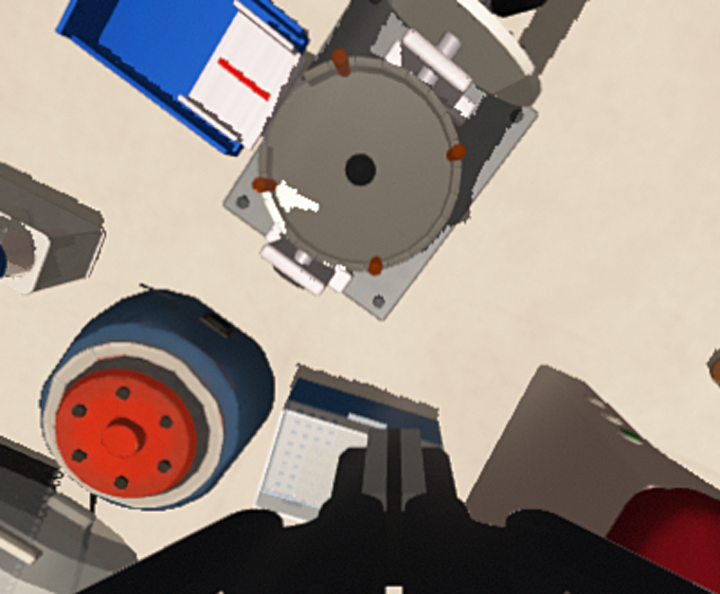

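The notch now faces the chute, with pin angles 33.4°, 123.3°, −146.5° and −56.5°. Next I'll go above the lever with the fingers opened to straddle it.

{"name": "arm_command", "arguments": {
  "targets": [
    [[-0.028,-0.0015,0,0,0,-0.105,-0.06],[-0.028,-0.0015,0,0,0,-0.105,-0.06],[-0.028,-0.0015,0,0,0,-0.105,-0.06],[-0.028,-0.0015,-0.02,0,0,-0.105,-0.06],[-0.028,-0.0015,-0.03,0,0,-0.105,-0.06],[-0.029,-0.001,-0.03,0,0,-0.105,-0.06],[0,0,-0.02,0,0,0,-0.06],[0,0,0,0,0,0,-0.06],[0,0,0,0,0,0,-0.06]]
  ]
}}

```text
time: 9.52
tool_pos: [467.6, -45.0, 210.5]
tcp_rot: [-180.0, -0.0, 168.2]
ft_force: [1.3, 0.2, -0.7]
finger_gap: 40.2
grip_force: 0.0
```

Run:
```python
from h import *
s=status.sense(); print(s['tool_pos'],s['tcp_rot'],s['ft_force'],s['finger_gap'])
m=cam('wrist');im=snap('wrist','wrist6.png'); print(proj(m,(468,-42.5,157)),proj(m,s['tool_pos']))
```

```text
[467.58044832 -45.01225637 210.51753012] [-1.79999172e+02 -1.15273150e-02  1.68218176e+02] [ 1.32875026  0.2271072  -0.67514533] 40.189882420466866
[321.92274159 218.96517766] [317.86130683 256.3716508 ]
```

View pics/wrist6.png

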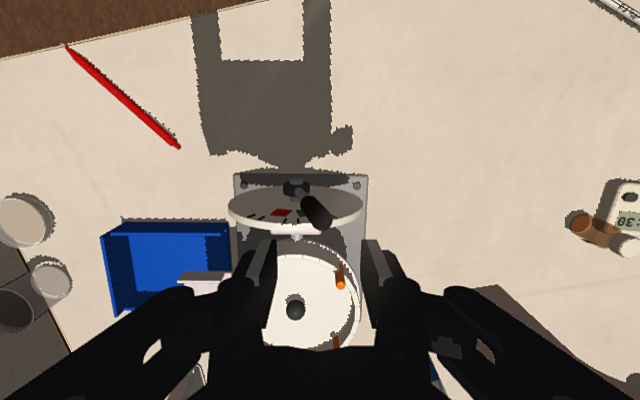

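The lever's grip end is at (320,218), centred between the fingers and where the projection predicts. I'll descend and push towards the red mark.

{"name": "arm_command", "arguments": {
  "targets": [
    [[0,0,-0.025,0,0,0,-0.06],[0,0,-0.025,0,0,0,-0.06],[0,0,-0.015,0,0,0,-0.06],[0,0,-0.0045,0,0,0,-0.06],[0,0,0,0,0,0,-0.06]]
  ]
}}

```text
time: 10.2
tool_pos: [467.9, -44.9, 141.4]
tcp_rot: [-180.0, 0.0, 168.2]
ft_force: [0.2, -0.1, 0.3]
finger_gap: 40.0
grip_force: 0.0
```

{"name": "arm_command", "arguments": {
  "targets": [
    [[-0.001,-0.005,0,0,0,0,-0.06],[-0.001,-0.005,0,0,0,0,-0.06],[-0.001,-0.005,0,0,0,0,-0.06],[-0.001,-0.005,0,0,0,0,-0.06],[-0.001,-0.005,0,0,0,0,-0.06],[-0.001,-0.005,0,0,0,0,-0.06],[-0.001,-0.005,0,0,0,0,-0.06],[-0.001,-0.005,0,0,0,0,-0.06],[-0.001,-0.005,0,0,0,0,-0.06],[0,0,0,0,0,0,-0.06]]
  ]
}}

```text
time: 11.45
tool_pos: [458.2, -90.4, 140.5]
tcp_rot: [-180.0, -0.0, 168.2]
ft_force: [0.4, 0.2, -0.4]
finger_gap: 40.2
grip_force: 0.1
```

```bash
cat > lev.py <<'E'
from h import *
import sys
s=status.sense(); print(s['tool_pos'],s['ft_force'],s['finger_gap'])
c=np.array([569.1,-86.5]);y=np.radians(-11.7);ox=np.array([np.cos(y),np.sin(y)]);oy=np.array([-ox[1],ox[0]])
print('tool lat',(s['tool_pos'][:2]-c)@oy)
m=cam('wrist');im=snap('wrist',sys.argv[1])
piv=np.r_[c-108*ox,75]
for t in (-5,0,5,20,25,30,35):
    a=np.radians(15-t); p=lambda L:piv+L*np.r_[oy*np.sin(a),np.cos(a)]
    g=[im[int(round(v)),int(round(u))].max() for u,v in [proj(m,p(L)) for L in (60,68,76,84)] if 0<=v<400]
    print(t,proj(m,p(85)).round(),proj(m,p(55)).round(),g)
x0,y0=230,100
k=(im.max(2)<45).astype(np.uint8)
for v in range(150,300,10):
    r=np.flatnonzero(k[v,240:400])+240
    if len(r): print(v,[(int(q[0]),int(q[-1])) for q in np.split(r,np.flatnonzero(np.diff(r)>1)+1)])
for n in ('scene',): snap(n,'sc_'+sys.argv[1])
E
python3 lev.py l1.png
```

```text
[458.18458857 -90.44625857 140.54346212] [ 0.39526829  0.22878762 -0.42835132] 40.198936338783426
tool lat -26.356502704528342
-5 [444. 271.] [404. 244.] [np.uint8(106), np.uint8(90), np.uint8(234), np.uint8(233)]
0 [429. 273.] [396. 245.] [np.uint8(103), np.uint8(105), np.uint8(101), np.uint8(232)]
5 [413. 275.] [387. 246.] [np.uint8(50), np.uint8(104), np.uint8(103), np.uint8(246)]
20 [362. 276.] [360. 247.] [np.uint8(28), np.uint8(31), np.uint8(29), np.uint8(22)]
25 [345. 275.] [350. 246.] [np.uint8(27), np.uint8(28), np.uint8(26), np.uint8(26)]
30 [328. 273.] [341. 245.] [np.uint8(24), np.uint8(23), np.uint8(23), np.uint8(23)]
35 [312. 271.] [332. 244.] [np.uint8(103), np.uint8(103), np.uint8(103), np.uint8(116)]
200 [(276, 282)]
210 [(341, 343), (349, 349), (353, 353)]
220 [(342, 348)]
230 [(347, 351)]
240 [(271, 275), (337, 365)]
250 [(249, 255), (268, 276), (334, 369), (382, 389)]
260 [(240, 251), (264, 276), (323, 326), (330, 372), (386, 397)]
270 [(240, 246), (261, 277), (326, 358), (360, 376), (391, 399)]
280 [(240, 252), (259, 276), (327, 355), (361, 378), (385, 399)]
290 [(240, 274), (338, 346), (363, 399)]
```

Lever at about 26°, so I'll push 4.5 mm further and wait.

{"name": "arm_command", "arguments": {
  "targets": [
    [[-0.0005,-0.0023,0,0,0,0,-0.06],[-0.0005,-0.0022,0,0,0,0,-0.06],[0,0,0,0,0,0,-0.06],[0,0,0,0,0,0,-0.06],[0,0,0,0,0,0,-0.06],[0,0,0,0,0,0,-0.06],[0,0,0,0,0,0,-0.06],[0,0,0,0,0,0,-0.06],[0,0,0,0,0,0,-0.06],[0,0,0,0,0,0,-0.06]]
  ]
}}

```text
time: 12.8
tool_pos: [457.5, -94.4, 140.8]
tcp_rot: [180.0, -0.0, 168.2]
ft_force: [-0.2, 1.3, -0.1]
finger_gap: 40.2
grip_force: 0.7
```

```bash
python3 lev.py l2.png
python3 - <<'E'
from h import *
m=cam('scene'); im=cv2.imread('pics/sc_l2.png')[:,:,::-1]
u,v=proj(m,(569.1-.203*144,-86.5-.979*144,14)); print(u,v)
c=im[215:275,325:400].copy(); h=cv2.cvtColor(c,cv2.COLOR_RGB2HSV)
k=((c.max(2)<70)).astype(np.uint8); n,l,s,ct=cv2.connectedComponentsWithStats(k)
for i in range(1,n):
  if s[i][4]>3: 
    p=ct[i]+[325,215]; print(p.round(1),s[i][4],plane(m,*p,14).round(0))
E
```

```text
[457.50091028 -94.36236213 140.7873318 ] [-0.18799357  1.26038958 -0.11523732] 40.24765813640391
tool lat -30.32988191474389
-5 [452. 270.] [411. 244.] [np.uint8(104), np.uint8(93), np.uint8(207), np.uint8(233)]
0 [438. 273.] [403. 245.] [np.uint8(104), np.uint8(105), np.uint8(98), np.uint8(232)]
5 [423. 274.] [395. 246.] [np.uint8(70), np.uint8(104), np.uint8(101), np.uint8(245)]
20 [371. 276.] [367. 246.] [np.uint8(29), np.uint8(31), np.uint8(27), np.uint8(28)]
25 [354. 274.] [358. 246.] [np.uint8(29), np.uint8(27), np.uint8(28), np.uint8(28)]
30 [337. 273.] [349. 245.] [np.uint8(26), np.uint8(26), np.uint8(26), np.uint8(24)]
35 [321. 270.] [340. 244.] [np.uint8(25), np.uint8(36), np.uint8(103), np.uint8(114)]
200 [(280, 286)]
210 [(347, 348)]
220 [(348, 350)]
230 [(348, 356)]
240 [(271, 275), (339, 365)]
250 [(249, 255), (268, 275), (334, 369), (382, 389), (395, 395)]
260 [(240, 251), (264, 276), (329, 372), (386, 397)]
270 [(240, 246), (261, 277), (325, 356), (360, 376), (391, 399)]
280 [(240, 252), (259, 276), (327, 353), (361, 378), (385, 399)]
290 [(240, 274), (363, 399)]
358.26542305944827 248.48684246821492
[393.9 220.1] 132 [ 727. -163.   14.]
[334.1 230.9] 244 [ 530. -110.   14.]
```

```bash
cat > ball.py <<'E'
from h import *
import sys
c=np.array([569.1,-86.5]);y=np.radians(-11.7);ox=np.array([np.cos(y),np.sin(y)]);oy=np.array([-ox[1],ox[0]])
for n in ('scene','side','wrist'):
    m=cam(n);im=snap(n,sys.argv[1]+n+'.png')
    P=np.float32([[a,b] for b in np.arange(-92,-206,-4) for a in np.arange(-46,47,4)])
    out=[]
    print(n)
    for b in range(-88,-204,-8):
        row=''
        for a in range(-44,45,4):
            q=c+a*ox+b*oy; u,v=proj(m,[*q,12])
            if not(0<=u<639 and 0<=v<399): row+=' '; continue
            r,g,bl=map(int,im[int(round(v)),int(round(u))])
            row+= 'B' if bl>1.5*r+25 else ('k' if max(r,g,bl)<70 else ('w' if min(r,g,bl)>150 else '.'))
        print(b,row)
E
python3 ball.py b1
```

```text
scene
-88 BBBBBBBBB.BBBBBBB..B.BB
-96 BBBBBBBBBBBBBBBBBBBBBBB
-104 BBBBBBBBBBBBBBBBBBBBBBB
-112 BBBBBBBBBBBBBBBBBBBBBBB
-120 BBBBBBBBBBBBBBBBBBBBBBB
-128 BBBBBBBBBBBBBBBBBBBBBBB
-136 BBBBBBBBBBBBBBBBBBBBBBB
-144 BBBBBBBBBBBBBBBBBBBBBBB
-152 BBBBBBBBBBBBBBBBBBBBBBB
-160 BBBBBBBBBBBBBBBBBBBBBBB
-168 BBBBBBBBBBBBBBBBBBBBBBB
-176 BBBBBBBBBBBBBBBBBBBBBBB
-184 BBBBBBBBBBBBBBBBBBBBBBB
-192 BBBBBBBBBBBBBBBBBBBBBBB
-200 BBBBBBBBBBBBBBBBBBBBBBB
side
-88 ..k...............w..B.
-96 ...kkkk.............w.B
-104 ....kkkkk............w.
-112 ......kkk.............w
-120 .......kkkk............
-128 .......kkkkkk..........
-136 ........kk.............
-144 .B.....................
-152 BBBB...................
-160 ..BBB..................
-168 B..BBBB................
-176 kB.B.BBBB..............
-184 BBB..BBBBB.............
-192 B....BBBBkkk...........
-200 B..BkBBBBBkkk..........
wrist
-88 kkkkk...kkkkkkkkkkkkkkk
-96 kkkk.kkkkkkkkkkkkkkkkkk
-104 Bkkkkkkkkkkkkkkkkkkkkkk
-112 BBBBBBkkkkkkkkkkkkkkkkk
-120 BBBBBBBkkkkkkkkkkkkkkkk
-128 BBBBBBBBBBkkkkkkkkkkkkk
-136 BBBBBBBBBBkkkkkkkkkkkkk
-144 BBBBBBBBBBBkkkkkkkkkkkk
-152 BBBBBBBBkkkkkkkkkkkkkkk
-160 BBBBBBBBkkkkkkkkkkkkkkk
-168 BBBBBBBBkkkkkkkkkkkkkkk
-176 BBBBBBBBBkkkkkkkkkkkkkk
-184 BBBBBBBBBkkkkkkkkkkkkkk
-192 BBBBBBBBBkkkkkkkkkkkkkk
-200 BBBBBBBBBBkkkkkkkkkkkkk
```

{"name": "arm_command", "arguments": {
  "targets": [
    [[0.001,0.005,0,0,0,0,-0.06],[0,0,0.04,0,0,0,-0.06],[0,0,0.04,0,0,0,-0.06],[0,0,0.04,0,0,0,-0.06],[0.03,-0.037,0,0,0,0,-0.06],[0.03,-0.037,0,0,0,0,-0.06],[0.03,-0.037,0,0,0,0,-0.06],[0.03,-0.036,0,0,0,0,-0.06],[0,0,0,0,0,0,-0.06]]
  ]
}}

```text
time: 14.18
tool_pos: [579.2, -238.5, 258.5]
tcp_rot: [180.0, -0.1, 168.1]
ft_force: [-0.6, 0.4, -0.4]
finger_gap: 39.8
grip_force: 0.0
```

```bash
python3 ball.py b2 | sed -n '/wrist/,$p'
```

```text
wrist
-88 BBB.wwwwwww.wwwwwww.wB.
-96 BBB..BBBBBBBB...BBB.w..
-104 BBBBBBBBBBBBBBBBBBBBBBB
-112 BBBBBBBBBBBBBBBBBBBBBBB
-120 BBBBBBBBBBBBBBBBBBBBBBB
-128 BBBBBBBBBBBBBBBBBBBBBBB
-136 BBBBBBBBBBBBBBBBBBBBBBB
-144 BBBBBBBBBBBBBBBBBBBBBBB
-152 BBBBBBBBBBBBBBBBBBBBBBB
-160 BBBBBBBBBBBBBBBBBBBBBBB
-168 BBBBBBBBBBBBBBBBBBBBBBB
-176 BBBBBBBBBBBBBBBBBBBBBBB
-184 BBBBBBBBBBkkBBBBBBBBBBB
-192 BBBBBBBBBkkkkBBBBBBBBBB
-200 BBBBBBBBBBkkBBBBBBBBBBB
```

The ball is in the tray (dark blob at own x 0, y about −193). I'll go back and return the lever.

{"name": "arm_command", "arguments": {
  "targets": [
    [[-0.03,0.036,0,0,0,0,-0.06],[-0.03,0.037,0,0,0,0,-0.06],[-0.03,0.037,0,0,0,0,-0.06],[-0.03,0.037,0,0,0,0,-0.06],[0,0,0,0,0,0,-0.06],[0,0,-0.04,0,0,0,-0.06],[0,0,-0.04,0,0,0,-0.06],[0,0,-0.03,0,0,0,-0.06],[0,0,-0.01,0,0,0,-0.06],[0,0,0,0,0,0,-0.06]]
  ]
}}

```text
time: 15.58
tool_pos: [458.5, -89.3, 141.1]
tcp_rot: [-180.0, 0.0, 168.2]
ft_force: [0.3, -0.8, 0.0]
finger_gap: 40.1
grip_force: 0.0
```

{"name": "arm_command", "arguments": {
  "targets": [
    [[0.001,0.005,0,0,0,0,-0.06],[0.001,0.005,0,0,0,0,-0.06],[0.001,0.005,0,0,0,0,-0.06],[0.001,0.005,0,0,0,0,-0.06],[0.001,0.005,0,0,0,0,-0.06],[0.001,0.005,0,0,0,0,-0.06],[0.001,0.005,0,0,0,0,-0.06],[0.001,0.005,0,0,0,0,-0.06],[0.001,0.005,0,0,0,0,-0.06],[0.001,0.005,0,0,0,0,-0.06]]
  ]
}}

```text
time: 16.82
tool_pos: [468.7, -39.1, 140.8]
tcp_rot: [-180.0, 0.0, 168.2]
ft_force: [1.2, -4.0, 0.4]
finger_gap: 40.1
grip_force: 2.1
```

{"name": "arm_command", "arguments": {
  "targets": [
    [[0.0003,0.0015,0,0,0,0,-0.06],[0,0,0,0,0,0,-0.06],[0,0,0,0,0,0,-0.06]]
  ]
}}

```text
time: 17.2
tool_pos: [468.5, -37.6, 140.5]
tcp_rot: [180.0, -0.0, 168.2]
ft_force: [-0.3, -1.2, 2.2]
finger_gap: 40.0
grip_force: 0.7
```

```bash
python3 lev.py l3.png
```

```text
[468.5327505  -37.59369513 140.50631115] [-0.34198195 -1.21441759  2.22868202] 40.031767401139
tool lat 27.496408787330626
-5 [321. 272.] [301. 245.] [np.uint8(103), np.uint8(101), np.uint8(104), np.uint8(254)]
0 [305. 274.] [293. 246.] [np.uint8(17), np.uint8(22), np.uint8(19), np.uint8(20)]
5 [288. 276.] [283. 247.] [np.uint8(12), np.uint8(19), np.uint8(19), np.uint8(18)]
20 [236. 278.] [255. 248.] [np.uint8(11), np.uint8(16), np.uint8(15), np.uint8(16)]
25 [220. 276.] [247. 247.] [np.uint8(76), np.uint8(100), np.uint8(94), np.uint8(245)]
30 [204. 275.] [238. 247.] [np.uint8(102), np.uint8(102), np.uint8(112), np.uint8(95)]
35 [190. 272.] [230. 245.] [np.uint8(99), np.uint8(33), np.uint8(229), np.uint8(71)]
210 [(261, 272), (282, 295)]
220 [(262, 273), (287, 295)]
240 [(271, 298)]
250 [(249, 255), (268, 302), (362, 362)]
260 [(240, 251), (264, 309), (326, 329), (361, 372), (387, 396)]
270 [(240, 246), (261, 277), (279, 310), (361, 376), (391, 399)]
280 [(240, 252), (259, 276), (281, 311), (361, 378), (385, 399)]
290 [(240, 274), (287, 304), (363, 399)]
```

{"name": "arm_command", "arguments": {
  "targets": [
    [[0.0003,0.0015,0,0,0,0,-0.06],[0.0003,0.0015,0,0,0,0,-0.06],[0,0,0,0,0,0,-0.06],[0,0,0,0,0,0,-0.06],[-0.001,-0.005,0,0,0,0,-0.06],[-0.001,-0.0048,0.03,0,0,0,-0.06],[0,0,0.04,0,0,0,-0.06],[0,0,0,0,0,0,-0.06],[0,0,0,0,0,0,-0.06]]
  ]
}}

```text
time: 18.42
tool_pos: [467.3, -44.5, 210.5]
tcp_rot: [180.0, -0.0, 168.2]
ft_force: [-0.0, -0.3, -0.7]
finger_gap: 39.8
grip_force: 0.0
```

```bash
cat > cmp.py <<'E'
from h import *
import sys
s=status.sense(); print(s['tool_pos'])
im=snap('wrist',sys.argv[1])
old=cv2.imread('pics/wrist6.png')[:,:,::-1]
for I in (old,im):
    k=(I.max(2)<45).astype(np.uint8)[185:235,295:365]
    n,l,st,ct=cv2.connectedComponentsWithStats(k); i=1+st[1:,4].argmax(); print('lever',ct[i]+[295,185],st[i])
    print('pins',[b[0] for b in blobs(I[:360,260:380],(5,150,80),(20,255,255),15)], 'red',[b[0] for b in blobs(I[195:230,260:300],(0,130,90),(6,255,255),5)])
E
python3 cmp.py l4.png
```

```text
[467.31104671 -44.50698325 210.48260003]
lever [314.13402062 212.03092784] [  2  11  35  34 679]
pins [[79.8, 278.2], [75.7, 341.7]] red []
lever [312.60434783 213.02898551] [  1  11  33  35 690]
pins [[78.6, 278.8], [75.0, 342.3]] red []
```

The lever and pins are back at their earlier level-pose pixels, within about 1 px after allowing for a 0.5 mm tool offset. The robot is clear, so I'm handing in.

```bash
python3 -c "
from bench import job; print(job.hand_in())"
```

```text
the job is handed in; nothing more can be done
None
```

The job is handed in: the ball was in the blue tray when I checked, and the lever is back at the green mark with the pan level to within about 1° and the notch at the chute; the hand-in returned no verdict.

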